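# Nest the parts pans with their handles fanned

### The job

The counting is finished: nest the three parts pans on the worktop for putting away, the largest at the bottom, the middle one in it and the smallest on top, each sitting flat right down on the floor of the pan below. Fan the handles so that none lies over another and the handle ends are all at least 4.5 cm apart, so that each pan can be picked out by its handle. Set the pans down rather than dropping them, and leave the other things on the bench where they are.

Things in the scene. Friction and masses are not known exactly. Their poses are not given: they have to be found in the camera images.
- pan_large: The largest of three alike round steel parts pans like little saucepans: 108 mm across the rim, 90 mm at the flat bottom, 46 mm deep, wall 2 mm, floor 3 mm; about 240 g, loose. Origin: centre of the underside; z up; the handle points along -x. Stands on the worktop.
- pan_large_grip (a point): Point in the largest pan's handle to pinch across from above, 99.1 mm out from the pan's axis, 61 mm above its underside. The handle rises outward from the rim at 20 degrees: 25 mm of strap (14 x 3 mm), then a straight black grip 60 mm long, 14 mm wide, 13 mm thick. The pan balances about 10 mm from its axis, handle side, so it sags a little in the grip.
- pan_large_end (a point): Centre of the far end of the black grip of the largest pan's handle, 134.8 mm out from the pan's axis and 74 mm above its underside.
- pan_medium: The middle-sized of three alike round steel parts pans like little saucepans: 91 mm across the rim, 73 mm at the flat bottom, 46 mm deep, wall 2 mm, floor 3 mm; about 200 g, loose. Origin: centre of the underside; z up; the handle points along -x. Nested in the next larger pan it has some 4 to 6 mm play all round, rests 3 mm higher and its handle passes over that pan's rim; it cannot seat with its handle on another handle.
- pan_medium_grip (a point): Point in the middle-sized pan's handle to pinch across from above, 90.6 mm out from the pan's axis, 61 mm above its underside. The handle rises outward from the rim at 20 degrees: 25 mm of strap (14 x 3 mm), then a straight black grip 60 mm long, 14 mm wide, 13 mm thick. The pan balances about 10 mm from its axis, handle side, so it sags a little in the grip.
- pan_medium_end (a point): Centre of the far end of the black grip of the middle-sized pan's handle, 126.3 mm out from the pan's axis and 74 mm above its underside.
- pan_small: The smallest of three alike round steel parts pans like little saucepans: 74 mm across the rim, 56 mm at the flat bottom, 46 mm deep, wall 2 mm, floor 3 mm; about 160 g, loose. Origin: centre of the underside; z up; the handle points along -x. Nested in the next larger pan it has some 4 to 6 mm play all round, rests 3 mm higher and its handle passes over that pan's rim; it cannot seat with its handle on another handle.
- pan_small_grip (a point): Point in the smallest pan's handle to pinch across from above, 82.1 mm out from the pan's axis, 61 mm above its underside. The handle rises outward from the rim at 20 degrees: 25 mm of strap (14 x 3 mm), then a straight black grip 60 mm long, 14 mm wide, 13 mm thick. The pan balances about 10 mm from its axis, handle side, so it sags a little in the grip.
- pan_small_end (a point): Centre of the far end of the black grip of the smallest pan's handle, 117.8 mm out from the pan's axis and 74 mm above its underside.
- coupler_a: Steel quick air coupler lying flat, 83 mm long, 29 mm wide, 28 mm high; a bystander. Origin: centre of its underside.
- coupler_b: Steel quick air coupler lying flat, 72 mm long, 25 mm wide, 24 mm high; a bystander. Origin: centre of its underside.
- ball_valve: Small brass ball valve with a red lever, 108 mm long, 31 mm wide, 46 mm high; a bystander. Origin: centre of its underside.
- bushing_a: Turned steel bushing standing on end, 50 mm diameter, 46 mm high; a bystander. Origin: centre of its underside.

How it is judged (in metres and radians):
At the end, for the whole second after the job is handed in: Large pan upright on the worktop, medium in it, small in the medium: each within 10 mm of the axis of the one below, underside under 7 mm above its underside (3 seated), level to 0.05 rad; any two handle ends (_end points) 45 mm or more apart horizontally; all released and at rest (height (world z) of pan_large between -0.006 and 0.006 m and angle between each of pan_large, pan_medium, pan_small's own z axis and vertical below 0.05 rad and horizontal distance between pan_medium and pan_large below 0.01 m and z of pan_medium in the frame of pan_large between 0 and 0.007 m and horizontal distance between pan_small and pan_medium below 0.01 m and z of pan_small in the frame of pan_medium between 0 and 0.007 m and horizontal distance between pan_large_end and pan_medium_end above 0.045 m and horizontal distance between each of pan_medium_end, pan_large_end and pan_small_end above 0.045 m and linear speed of each of pan_large, pan_medium, pan_small below 0.02 m/s); the robot touches nothing.
It fails at once if the large pan is dropped: it falls freely from more than about 30 mm (linear speed of pan_large above 0.8 m/s and contact force between pan_large and the fingers below 0.05 N and contact force between pan_large and anything else below 0.05 N).
It fails at once if the medium pan is dropped: it falls freely from more than about 30 mm (linear speed of pan_medium above 0.8 m/s and contact force between pan_medium and the fingers below 0.05 N and contact force between pan_medium and anything else below 0.05 N).
It fails at once if the small pan is dropped: it falls freely from more than about 30 mm (linear speed of pan_small above 0.8 m/s and contact force between pan_small and the fingers below 0.05 N and contact force between pan_small and anything else below 0.05 N).
It fails at once if a bystander is pushed more than 30 mm from where it lay (distance of any of coupler_a, coupler_b, ball_valve, bushing_a from where it was at the start of the episode above 0.03 m).
It also fails if it takes over 64 s, if anything falls off the work surface, if the arm or the gripper's body presses on something with over 40 N, if the wrist force passes 120 N, or if a joint passes its speed limit or range.

### The arm

A 7-joint arm with a two-finger parallel gripper is mounted at the origin on a cart in front of the work surface, level with it; the furniture and walls round the work are solid. World frame = base frame: x ahead of the robot, y to its left, z up, the work surface at z = 0. Lengths are in m, angles in degrees, forces in N, time in s.
With the tool pointing down it reaches from about 0.425 to 0.925 m from the base axis. Payload 6.8 kg.
Tool frame: the origin (TCP) lies between the finger pads; the fingertips stand 11 mm ahead of it and the grasp point (between the pads) lies 8 mm behind it; x points along the fingers, z is the direction in which the jaws open and shut, and the axes are right-handed (so a half turn about x gives the same grasp; the last joint's range is limited). The gripper opens to 85 mm and grips with 20 to 120 N. Pads are 22 mm wide; open, the fingers measure 114 mm over their backs; the gripper's body (76 mm by 85 mm) begins 54 mm behind the grasp point. The pads swing forward as they close: fully open they stand 13 mm farther back than shut.
Start: joints at [-6.194, 27.33, 1.283, 89.118, -0.659, 63.558, -4.761], TCP at [0.675, 0, 0.242] pointing down, gripper open.
Joint ranges: [-169.35, 169.35], [-19.33, 120.38], [-80.79, 83.38], [13.8, 139.57], [-78.32, 258.32], [9.67, 109.79], [-169.56, 169.56]. Speed limits (degrees/s): [136.94, 136.94, 180, 180, 180, 180, 180].

### API

Orientations are given as [roll, pitch, yaw] about the fixed x, y, z axes, in that order (R = Rz(yaw) Ry(pitch) Rx(roll)).
In Python, from rig import ctrl gives the robot as it stands.
- The arm moves only by the shell command python3 -m jog 'ROWS' [FORCE]. ROWS is JSON, a list of rows, each a list of 5 numbers: the gripper's target within -1 to 1 (shut at 1, half-way at 0, fully open at -1), then the shift along the tool's x, y, z in mm, then the turn about the tool's x in rad. A call has exactly 10 rows; each row shifts and turns the commanded pose from where the row before left it, along the tool's axes as they then stand; what a row does not reach is not made up. A row lasts 1/10 s, in which the tool goes at most 50 mm and 8.59 degrees, less where a joint would pass 70% of its speed; a pose out of reach is approached as far as the arm can. A call is refused whole if a number of a shift passes 50 or a number of a turn 0.15, either way. A call with a gripper value outside its range is refused whole. The fingers move at their own pace and stop on an object; FORCE is the grip in N (left out, the last holds). Time passes only in rows, so rows that do not move let the fingers close, or fill a call up. It gives the time, the measured TCP pose, the force and the opening at its end, in the units of the state.
- ctrl.read_state(): the state, without advancing time (a new reading comes with each control period).
- ctrl.snapshot(name): name is "scene" or "side" or "wrist"; returns the picture (480x640x3 uint8, blue, green, red); there is no depth.
- ctrl.get_calibration(name): a dict with "intrinsics" (3x3 intrinsics, pixels), "rvec" (rotation vector, rad) and "tvec" (3), from world to camera coordinates, as OpenCV has them. Camera axes: x right, y down, z forward; pixel columns grow to the right and rows downward; lengths in m; the calibration is good to about 2 mm. A picture is of the moment at which its call begins: read the wrist's pose just before it. get_calibration takes no time and is no camera call; for the wrist camera it gives the pose at the moment of the call.
- ctrl.hand_in(): hands the job in, once; it reports no verdict.
The state is a dict: "t": time; "q": joint angles; "joint_vel": joint speeds; "effort": joint torques, N m; "eef_pos": TCP position; "ee_rot": TCP orientation; "force": force on the tool from outside, world axes, zero at the start; "wrist_torque": the same for the moment, N m; "width": opening from 0.0 (shut) to 1.0 (fully open).
Only numpy, scipy, OpenCV 4.12 (cv2) and the standard library are available. Lean on these libraries where they do the work, as an engineer would, in place of code of your own. Each camera call takes 0.05 s, during which the arm holds its last target.

## Working session

There is one attempt and no reset: what is moved stays moved. The work goes in short steps, Python scripts to look and compute and a shell command to move; the robot and the scene stay as the last step left them, time stands still between calls to the robot, and variables do not carry over. Pictures are saved under pics/ and viewed, and the job is handed in when it is done.

```bash
ls; mkdir -p pics
python3 - <<'E'
from rig import ctrl
import cv2
print(ctrl.read_state())
for n in ("scene","side","wrist"):
    cv2.imwrite(f"pics/{n}0.png",ctrl.snapshot(n)); c=ctrl.get_calibration(n); print(n,c)
E
```

```text
pics
{'t': 0.0, 'q': array([-6.19660436, 27.37411082,  1.27925303, 89.1785714 , -0.66016769,
       63.55885173, -4.76009921]), 'joint_vel': array([-0.00412102, -0.03943043,  0.1477804 , -0.06662389,  0.03703125,
        0.02653072,  0.00981439]), 'effort': array([-5.45967814e-04, -5.96443820e+01,  1.60769675e+00, -2.81194621e+01,
        1.24063640e-02,  9.39900521e-03,  2.20753498e-05]), 'eef_pos': array([6.74419830e-01, 3.43987311e-05, 2.41343257e-01]), 'ee_rot': array([-176.56528314,   89.89577752, -176.55986529]), 'force': array([-1.4193573 ,  0.61724497,  0.03117637]), 'wrist_torque': array([-0.0052746 , -0.06609128, -0.00786608]), 'width': 1.0032678696093638}
scene {'intrinsics': array([[586.16662793,   0.        , 310.7189687 ],
       [  0.        , 586.16662793, 224.93195917],
       [  0.        ,   0.        ,   1.        ]]), 'rvec': array([ 0.73019783, -2.6494314 ,  1.08320818]), 'tvec': array([0.40422791, 0.31822289, 0.89015841])}
side {'intrinsics': array([[571.00128007,   0.        , 310.59691069],
       [  0.        , 571.00128007, 242.18246607],
       [  0.        ,   0.        ,   1.        ]]), 'rvec': array([ 2.24387514, -0.03683957,  0.01519197]), 'tvec': array([-0.5656929 ,  0.00708886,  1.33801146])}
wrist {'intrinsics': array([[428.71660621,   0.        , 321.49636806],
       [  0.        , 428.71660621, 240.39743344],
       [  0.        ,   0.        ,   1.        ]]), 'rvec': array([-2.83806936e+00, -1.77011058e-04,  2.73031165e-04]), 'tvec': array([-0.67549054, -0.03843863,  0.37766875])}
```

View pics/scene0.png

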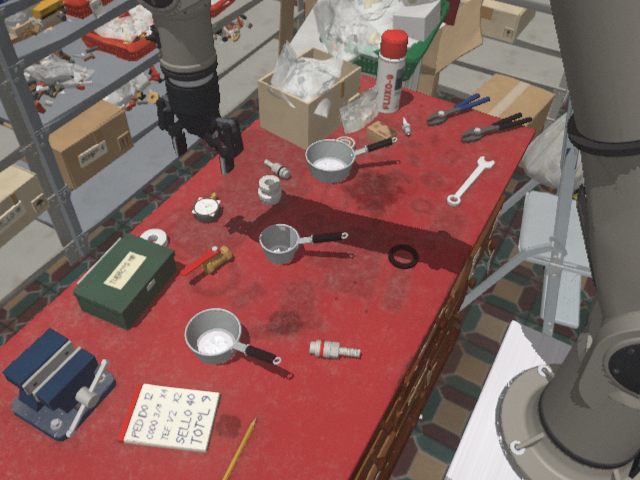

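View pics/side0.png

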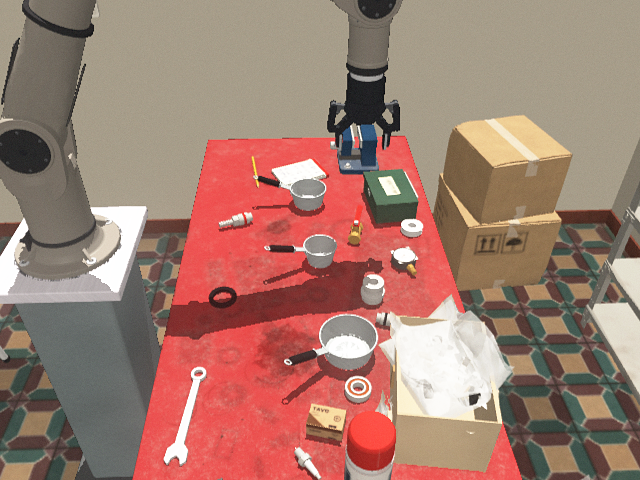

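View pics/wrist0.png

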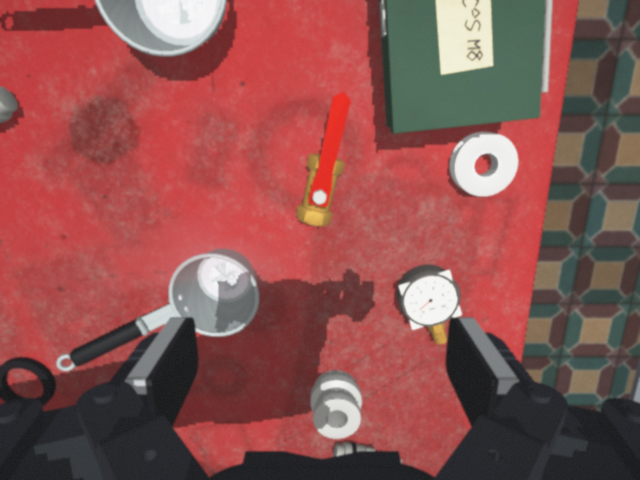

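Run:
```python
import cv2,numpy as np
a=cv2.imread('pics/scene0.png');b=cv2.imread('pics/side0.png')
def c(im,x,y,w=130,h=100): return cv2.resize(im[y:y+h,x:x+w],(390,300),interpolation=cv2.INTER_CUBIC)
cv2.imwrite('pics/z1.png',np.vstack([np.hstack([c(a,290,110),c(a,240,200)]),np.hstack([c(a,170,290),c(b,270,290)])]))
```

```text
(no output)
```

View pics/z1.png

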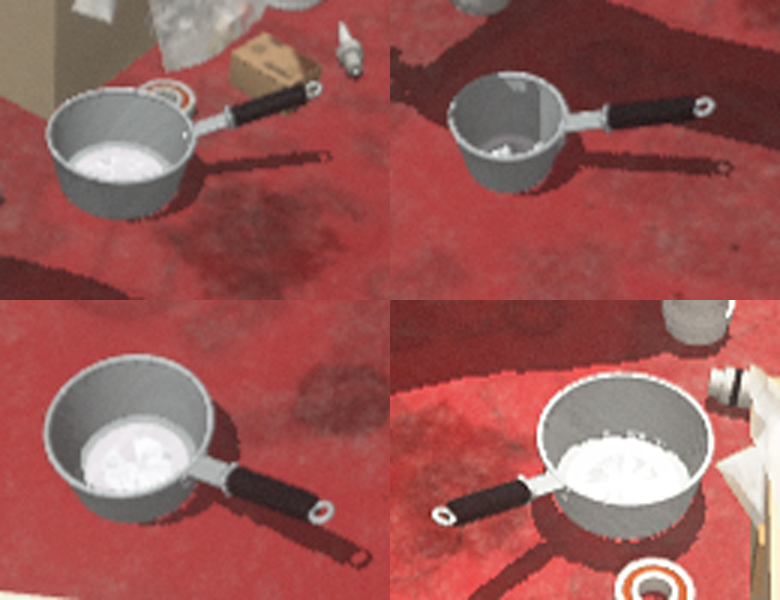

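```bash
cat > h.py <<'E'
import cv2,numpy as np
from scipy.optimize import least_squares
from rig import ctrl
def cal(n):
    c=ctrl.get_calibration(n);R=cv2.Rodrigues(np.array(c['rvec']))[0];t=np.array(c['tvec']).ravel()
    return c['intrinsics'],R,t,-R.T@t
def cast(C,px,z):
    K,R,t,o=C;px=np.asarray(px,float).reshape(-1,2)
    d=np.c_[px,np.ones(len(px))]@np.linalg.inv(K).T@R
    return (o+d*((z-o[2])/d[:,2])[:,None])
def masks(im):
    hsv=cv2.cvtColor(im,cv2.COLOR_BGR2HSV);h,s,v=cv2.split(hsv)
    grey=((s<60)&(v>70)).astype(np.uint8)*255
    dark=((v<75)&(s<110)).astype(np.uint8)*255
    return grey,dark
def big(m,roi,seed=None):
    x,y,w,h=roi;mm=np.zeros_like(m);mm[y:y+h,x:x+w]=m[y:y+h,x:x+w]
    mm=cv2.morphologyEx(mm,cv2.MORPH_CLOSE,np.ones((3,3)))
    cs,_=cv2.findContours(mm,cv2.RETR_EXTERNAL,cv2.CHAIN_APPROX_NONE)
    return max(cs,key=cv2.contourArea)
def rim(C,cont,z=.046,r0=None,dirn=0.0):
    P=cast(C,cont,z)[:,:2]; u=P.mean(0)-C[3][:2];u/=np.linalg.norm(u)
    c=P.mean(0);r=.05
    for k in range(8):
        rel=P-c; q=P[(rel@u>dirn*r)]
        f=lambda p:np.hypot(*(q-p[:2]).T)-(p[2] if r0 is None else r0)
        s=least_squares(f,[c[0],c[1],r],loss='soft_l1',f_scale=.0007);c=s.x[:2];r=s.x[2]
    return c,r,np.median(abs(f(s.x)))
E
cat > m0.py <<'E'
from h import *
rois={'scene':{'A':(300,130,60,60,350,135,45,30),'B':(255,220,46,50,295,225,55,25),'C':(180,305,62,65,238,340,50,28)},
'side':{'A':(315,312,63,60,280,340,45,28),'B':(300,233,38,40,262,240,36,16),'C':(286,176,42,36,250,172,36,20)}}
for n in rois:
    im=cv2.imread(f'pics/{n}0.png');C=cal(n);g,d=masks(im)
    for k,r in rois[n].items():
        c,rad,e=rim(C,big(g,r[:4]))
        dc=big(d,r[4:]);M=cv2.moments(dc);gp=cast(C,[[M['m10']/M['m00'],M['m01']/M['m00']]],.0637)[0,:2]
        v=gp-c;print(n,k,c.round(4),'r',rad.round(4),'e',e.round(4),'grip',gp.round(4),'dist',np.hypot(*v).round(4),'ang',np.degrees(np.arctan2(v[1],v[0])).round(1),cv2.contourArea(dc))
E
python3 m0.py
```

```text
scene A [ 0.618  -0.3452] r 0.0586 e 0.0031 grip [ 0.5366 -0.4083] dist 0.103 ang -142.2 126.5
scene B [ 0.5827 -0.0736] r 0.0377 e 0.0005 grip [ 0.4986 -0.1083] dist 0.0909 ang -157.6 194.0
scene C [0.5643 0.1563] r 0.0449 e 0.0004 grip [0.4659 0.1622] dist 0.0985 ang 176.6 233.5
side A [ 0.6242 -0.3428] r 0.0538 e 0.0004 grip [ 0.5398 -0.4068] dist 0.1059 ang -142.8 172.5
side B [ 0.5833 -0.0733] r 0.0359 e 0.0008 grip [ 0.5017 -0.1068] dist 0.0882 ang -157.7 104.0
side C [0.5554 0.1647] r 0.0528 e 0.0052 grip [0.4642 0.1637] dist 0.0912 ang -179.4 81.5
```

```bash
cat >> h.py <<'E'
from scipy.spatial.transform import Rotation as Ro
def tool(s=None):
    s=s or ctrl.read_state();R=Ro.from_euler('xyz',s['ee_rot'],degrees=True).as_matrix();return np.array(s['eef_pos']),R
def plan(target,ang=None):
    """mm along tool axes to target TCP; turn (rad) about tool x to bring the jaws across a handle at ang deg"""
    p,R=tool();print('t',ctrl.read_state()['t'],'tcp',p.round(4),'R',R.round(3).tolist())
    th=0
    if ang is not None:
        # yaw of jaw axis
        jz=np.arctan2(R[1,2],R[0,2]);want=np.radians(ang+90)
        d=(want-jz+np.pi/2)%np.pi-np.pi/2
        th=-d # tool x points down
    print('shift in tool',(R.T@(np.array(target)-p)*1000).round(1),'turn',round(th,3),'rad; q7',ctrl.read_state()['q'].round(1))
E
python3 - <<'E'
from h import *
C=cal('scene')
for n,px in dict(bushing=(270,190),coupA=(335,350),coupB=(277,170),gauge=(207,208),valve=(207,263),boxcorner=(296,140),boxtopcorner=(296,108),boxleft=(257,97)).items(): print(n,cast(C,[px],.02 if 'top' not in n else .1)[0].round(3))
im=cv2.imread('pics/scene0.png');g,d=masks(im)
S=cal('side');
print('A fix',rim(S,big(masks(cv2.imread('pics/side0.png'))[0],(315,312,63,60)),r0=.054))
print('C fix',rim(C,big(g,(180,305,62,65)),r0=.0455))
plan([.4735,.161,.183],177)
E
```

```text
bushing [ 0.688 -0.2    0.02 ]
coupA [0.381 0.071 0.02 ]
coupB [ 0.71  -0.263  0.02 ]
gauge [ 0.767 -0.088  0.02 ]
valve [0.677 0.029 0.02 ]
boxcorner [ 0.73  -0.375  0.02 ]
boxtopcorner [ 0.736 -0.385  0.1  ]
boxleft [ 0.906 -0.474  0.02 ]
A fix (array([ 0.62413656, -0.34300089]), np.float64(0.05), np.float64(0.0004442599137703812))
C fix (array([0.56377628, 0.1568527 ]), np.float64(0.05), np.float64(0.00044695047596354787))
t 0.15 tcp [ 0.6746 -0.      0.2416] R [[-0.001, 0.0, 1.0], [-0.0, 1.0, -0.0], [-1.0, -0.0, -0.001]]
shift in tool [  58.8  161.  -201. ] turn -1.518 rad; q7 [-6.2 27.4  1.3 89.2 -0.7 63.6 -4.8]
```

```bash
python3 -m jog '[[0,0,23,-28.7,0],[0,0,23,-28.7,0],[0,0,23,-28.7,0],[0,0,23,-28.7,0],[0,0,23,-28.7,0],[0,0,23,-28.7,0],[0,0,23,-28.7,0],[0,0,0,0,0.14],[0,0,0,0,0.148],[0,0,0,0,0.148]]' 100
python3 -m jog '[[0,0,0,0,0.148],[0,0,0,0,0.148],[0,0,0,0,0.148],[0,0,0,0,0.148],[0,0,0,0,0.148],[0,0,0,0,0.148],[0,0,0,0,0.148],[0,0,0,0,0.148],[0,0,0,0,0],[0,0,0,0,0]]'
python3 - <<'E'
from h import *
plan([.4735,.161,.053],177)
cv2.imwrite('pics/w1.png',ctrl.snapshot('wrist'))
E
```

```text
t: 1.15
eef_pos: [0.4737, 0.1612, 0.2422]
ee_rot: [-129.3, 90.0, -154.6]
force: [0.5, -1.0, -0.3]
width: 0.498
t: 2.15
eef_pos: [0.474, 0.161, 0.2422]
ee_rot: [-54.1, 90.0, -146.7]
force: [-0.5, 0.4, 0.3]
width: 0.499
t 2.15 tcp [0.474  0.161  0.2422] R [[-0.0, 0.999, -0.045], [-0.0, -0.045, -0.999], [-1.0, -0.0, 0.0]]
shift in tool [189.2  -0.4   0. ] turn 0.007 rad; q7 [ -31.7   10.8    6.6  112.9   -1.5   56.4 -117. ]
```

View pics/w1.png

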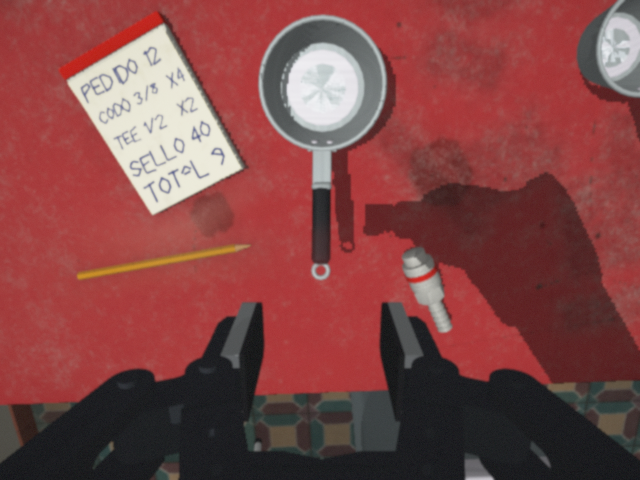

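```bash
cat > wm.py <<'E'
import sys
from h import *
# usage: img roi(grey) roi(dark) z
def wm(C,im,r,rd,z=.046,zd=.0637,r0=None):
    g,d=masks(im);c,rad,e=rim(C,big(g,r),z,r0)
    dc=big(d,rd);M=cv2.moments(dc);gp=cast(C,[[M['m10']/M['m00'],M['m01']/M['m00']]],zd)[0,:2];v=gp-c
    print('c',c.round(4),'r',np.round(rad,4),'e',e.round(5),'grip',gp.round(4),'dist',np.hypot(*v).round(4),'ang',np.degrees(np.arctan2(v[1],v[0])).round(1))
E
python3 - <<'E'
from wm import *
C=cal('wrist');im=cv2.imread('pics/w1.png')
wm(C,im,(250,5,145,150),(300,180,40,95))
E
```

```text
c [0.5653 0.1562] r 0.0457 e 0.00016 grip [0.4686 0.1616] dist 0.0969 ang 176.8
```

```bash
python3 -m jog '[[0,25,0.6,0,0],[0,25,0,0,0],[0,25,0,0,0],[0,25,0,0,0],[0,25,0,0,0],[0,25,0,0,0],[0,20,0,0,0],[0,12,0,0,0],[0,8,0,0,0],[0,0,0,0,0]]'
python3 -m jog '[[1,0,0,0,0],[1,0,0,0,0],[1,0,0,0,0],[1,0,0,0,0],[1,0,0,0,0],[1,0,0,0,0],[1,0,0,0,0],[1,-4,0,0,0],[1,-8,0,0,0],[1,-8,0,0,0]]'
python3 - <<'E'
from h import *
cv2.imwrite('pics/w2.png',ctrl.snapshot('wrist'))
E
```

```text
t: 3.2
eef_pos: [0.4745, 0.1608, 0.0518]
ee_rot: [-65.5, 89.9, -158.3]
force: [0.8, 0.6, 0.5]
width: 0.502
t: 4.2
eef_pos: [0.4744, 0.1608, 0.0727]
ee_rot: [-61.3, 90.0, -154.1]
force: [0.9, 0.1, -2.1]
width: 0.143
```

View pics/w2.png

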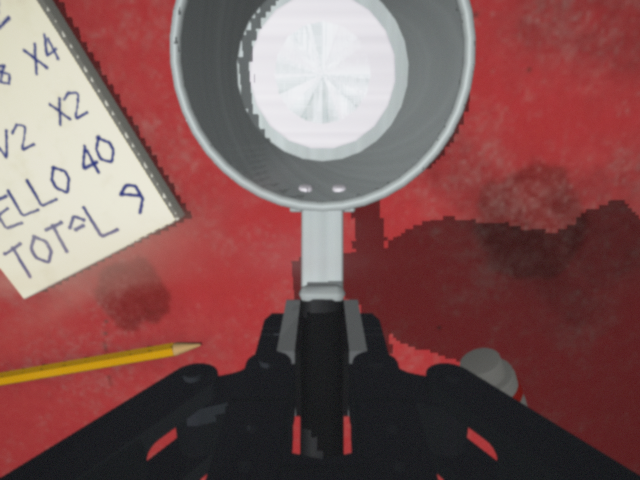

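```bash
python3 -m jog '[[1,-25,0,0,0],[1,-35,0,0,0],[1,-35,0,0,0],[1,-20,0,25,0],[1,0,0,42,0],[1,0,0,42,0],[1,0,0,42,0],[1,0,0,42,0],[1,0,0,42,0],[1,0,0,25,0]]'
python3 -m jog '[[1,0,0,0,0.042],[1,0,0,0,0.042],[1,0,0,0,0],[1,0,0,0,0],[1,0,0,0,0],[1,0,0,0,0],[1,0,0,0,0],[1,0,0,0,0],[1,0,0,0,0],[1,0,0,0,0]]'
python3 - <<'E'
from h import *
import pickle
pickle.dump(cal('wrist'),open('c3.pkl','wb'))
cv2.imwrite('pics/w3.png',ctrl.snapshot('wrist'))
cv2.imwrite('pics/s3.png',ctrl.snapshot('side'))
E
```

```text
t: 5.25
eef_pos: [0.461, -0.1022, 0.1877]
ee_rot: [21.9, 89.9, -71.2]
force: [0.3, -0.0, -1.9]
width: 0.138
t: 6.25
eef_pos: [0.4619, -0.0987, 0.1873]
ee_rot: [-119.1, 90.0, 143.3]
force: [0.3, 0.2, -1.9]
width: 0.142
```

View pics/w3.png

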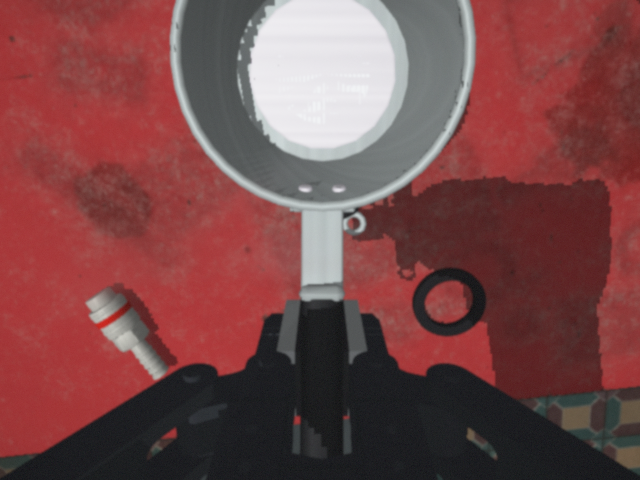

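View pics/s3.png

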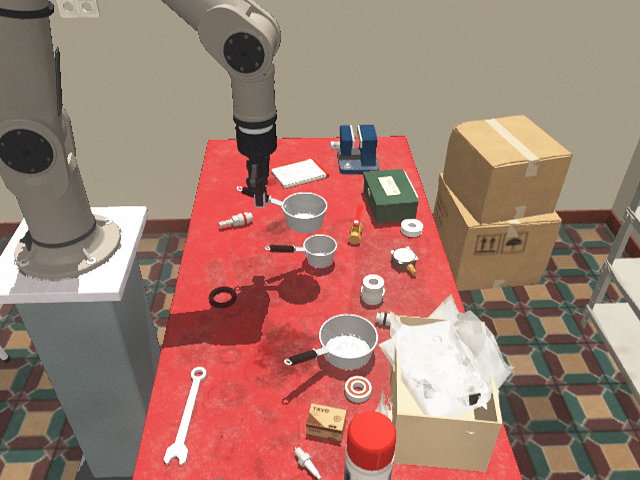

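Run:
```python
from h import *
plan([.5339,-.19,.187],172)
```

```text
t 6.35 tcp [ 0.4619 -0.0987  0.1873] R [[0.0, 0.991, -0.133], [-0.0, -0.133, -0.991], [-1.0, 0.0, 0.0]]
shift in tool [ 0.3 83.5 80.9] turn 0.006 rad; q7 [ -9.6  12.2  16.1 120.2  -4.5  48.2 -88.4]
```

```bash
python3 -m jog '[[1,0,12,11,0.006],[1,0,12,12,0],[1,0,12,12,0],[1,0,12,12,0],[1,0,12,12,0],[1,0,12,12,0],[1,0,11.5,10,0],[1,0,0,0,0],[1,0,0,0,0],[1,0,0,0,0]]'
python3 - <<'E'
from h import *
import pickle
pickle.dump(cal('wrist'),open('c4.pkl','wb'))
cv2.imwrite('pics/w4.png',ctrl.snapshot('wrist'))
E
```

```text
t: 7.35
eef_pos: [0.5331, -0.19, 0.1871]
ee_rot: [-116.0, 90.0, 146.1]
force: [-0.2, 0.6, -2.1]
width: 0.143
```

View pics/w4.png

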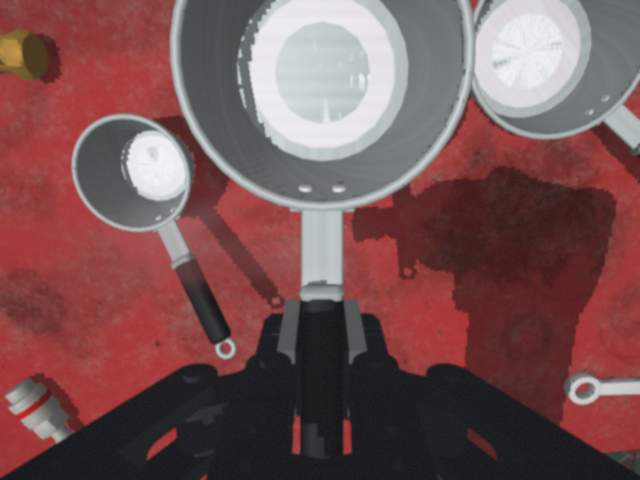

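Run:
```python
from wm import *
import pickle
C=pickle.load(open('c4.pkl','rb'));im=cv2.imread('pics/w4.png')
wm(C,im,(65,105,130,130),(170,250,62,100))
g,d=masks(im)
m=big(g,(440,0,200,150)).reshape(-1,2)
import numpy as np
def circ(px,z,r0,c0):
    P=cast(C,px,z)[:,:2]
    s=least_squares(lambda p:np.hypot(*(P-p).T)-r0,c0,loss='soft_l1',f_scale=.0005);f=np.hypot(*(P-s.x).T)-r0
    print(len(px),s.x.round(4),'med',np.median(abs(f)).round(5))
# bottom-most grey pixel per column
low=np.array([[x,max(m[m[:,0]==x,1])] for x in range(488,596) if (m[:,0]==x).any()])
print(low[::15].tolist());circ(low,.046,.054,[.62,-.34])
mm=big(g,(160,0,320,215)).reshape(-1,2)
l=np.array([[min(mm[mm[:,1]==y,0]),y] for y in range(25,180)]);b=np.array([[x,max(mm[mm[:,0]==x,1])] for x in list(range(210,295))+list(range(350,430))])
circ(np.vstack([l,b]),.1813,.0455,[.62,-.2])
```

```text
c [ 0.5853 -0.076 ] r 0.0374 e 0.00016 grip [ 0.4938 -0.1092] dist 0.0974 ang -160.1
[[488, 115], [503, 128], [518, 134], [533, 138], [548, 139], [563, 137], [578, 132], [593, 126]]
108 [ 0.6251 -0.3419] med 0.00017
320 [ 0.6224 -0.2032] med 0.00026
```

```bash
python3 -m jog '[[1,0,3.7,22,0],[1,0,3.7,23,0],[1,0,3.7,23,0],[1,0,3.7,23,0],[1,0,3.7,23,0],[1,0,3.5,23,0],[1,20,0,0,0],[1,20,0,0,0],[1,20,0,0,0],[1,0,0,0,0]]'
python3 - <<'E'
from h import *
plan([.5347,-.3293,.127],172)
cv2.imwrite('pics/s5.png',ctrl.snapshot('side')[270:420,250:450].repeat(3,0).repeat(3,1))
cv2.imwrite('pics/w5.png',ctrl.snapshot('wrist'))
E
```

```text
t: 8.4
eef_pos: [0.5344, -0.3273, 0.1246]
ee_rot: [-111.7, 89.7, 150.4]
force: [-0.7, 0.5, -2.6]
width: 0.142
t 8.4 tcp [ 0.5344 -0.3273  0.1246] R [[-0.005, 0.99, -0.138], [0.003, -0.138, -0.99], [-1.0, -0.005, -0.002]]
shift in tool [-2.4  0.5  1.9] turn 0.001 rad; q7 [ 12.6  31.2  18.  102.5 -12.3  48.5 -61.5]
```

View pics/s5.png

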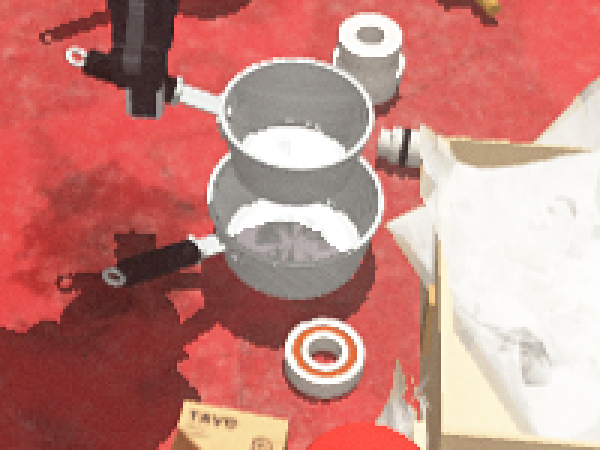

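View pics/w5.png

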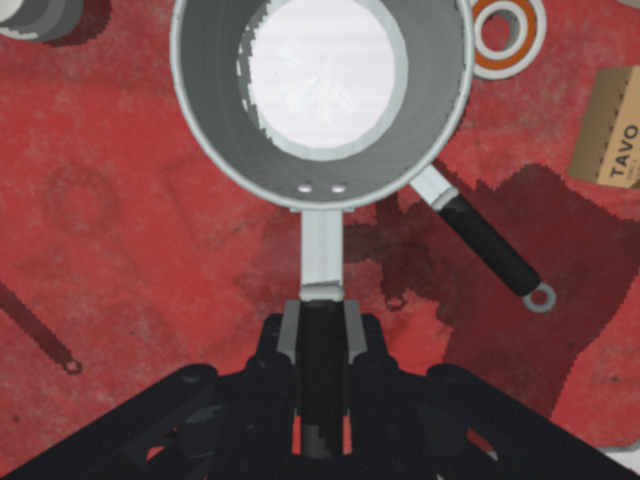

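```bash
python3 -m jog '[[1,8,0.4,1.5,0],[1,8,0,0,0],[1,8,0,0,0],[1,8,0,0,0],[1,8,0,0,0],[1,8,0,0,0],[1,7,0,0,0],[1,6,0,0,0],[1,5,0,0,0],[1,0,0,0,0]]'
python3 - <<'E'
from h import *
print(ctrl.read_state()['force'])
cv2.imwrite('pics/s6.png',ctrl.snapshot('side')[270:420,250:450].repeat(3,0).repeat(3,1))
E
```

```text
t: 9.5
eef_pos: [0.536, -0.3304, 0.0605]
ee_rot: [-109.6, 89.9, 152.4]
force: [-0.5, 0.2, -2.0]
width: 0.146
[-0.48309622  0.15681743 -1.9987981 ]
```

View pics/s6.png

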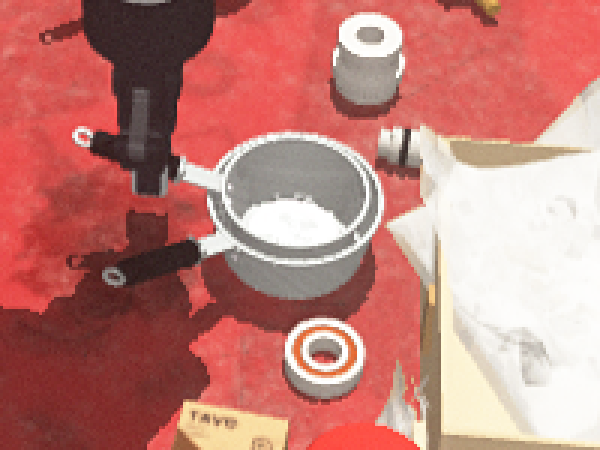

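```bash
python3 -m jog '[[1,1,-1.2,-0.8,0],[1,1,0,0,0],[1,1,0,0,0],[1,1,0,0,0],[1,1,0,0,0],[1,0.5,0,0,0],[1,0.5,0,0,0],[1,0,0,0,0],[1,0,0,0,0],[1,0,0,0,0]]'
```

```text
t: 10.55
eef_pos: [0.5351, -0.3298, 0.0562]
ee_rot: [-172.4, 90.0, 89.6]
force: [-3.9, 2.4, 7.7]
width: 0.142
```

```bash
python3 -m jog '[[0.5,0,0,0,0],[0.2,0,0,0,0],[0.1,0,0,0,0],[0.1,0,0,0,0],[0.1,0,0,0,0],[0.1,0,0,0,0],[0.1,-5,0,0,0],[0.1,-15,0,0,0],[0.1,-25,0,0,0],[0.1,-35,0,0,0]]'
python3 -m jog '[[0,-35,0,0,0],[0,-30,0,0,0],[0,0,-8,-12,0],[0,0,-12,-18,0],[0,0,-12,-18,0],[0,0,-12,-18,0],[0,0,-8,-18,0],[0,0,0,0,0],[0,0,0,0,0],[0,0,0,0,0]]'
python3 - <<'E'
from h import *
import pickle
plan([.5,-.2,.2],-158)
pickle.dump(cal('wrist'),open('c7.pkl','wb'))
cv2.imwrite('pics/w7.png',ctrl.snapshot('wrist'))
cv2.imwrite('pics/s7.png',ctrl.snapshot('side'))
E
```

```text
t: 11.55
eef_pos: [0.5345, -0.3293, 0.136]
ee_rot: [-105.9, 89.9, 156.2]
force: [1.2, -0.1, -0.1]
width: 0.447
t: 12.55
eef_pos: [0.4957, -0.2403, 0.2007]
ee_rot: [49.6, 89.9, -48.4]
force: [-0.6, -0.3, 0.3]
width: 0.505
t 12.55 tcp [ 0.4957 -0.2403  0.2007] R [[0.001, 0.99, -0.14], [-0.001, -0.14, -0.99], [-1.0, 0.001, 0.001]]
shift in tool [  0.6  -1.4 -40.5] turn -0.524 rad; q7 [  3.7  18.8  19.3 109.8  -7.7  52.6 -71.3]
```

View pics/w7.png

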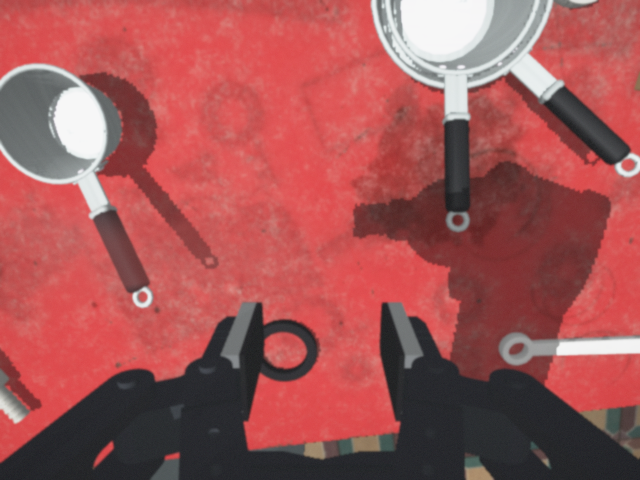

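View pics/s7.png

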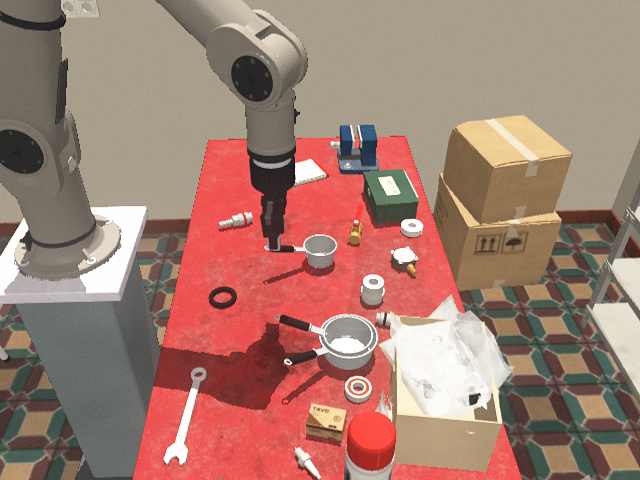

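```bash
python3 -m jog '[[0,0,-1.5,-28,0],[0,0,-1.5,-36,0],[0,0,-1.5,-36,0],[0,0,-1.5,-36,0],[0,0,0,0,-0.13],[0,0,0,0,-0.13],[0,0,0,0,-0.13],[0,0,0,0,-0.13],[0,0,0,0,0],[0,0,0,0,0]]'
python3 - <<'E'
from h import *
import pickle
plan([.508,-.1046,.052],-158)
pickle.dump(cal('wrist'),open('c8.pkl','wb'))
cv2.imwrite('pics/w8.png',ctrl.snapshot('wrist'))
a=ctrl.snapshot('scene');cv2.imwrite('pics/sc8.png',a)
b=cv2.imread('pics/s7.png')
cv2.imwrite('pics/z8.png',np.hstack([cv2.resize(a[120:220,290:410],None,fx=3.3,fy=3.3,interpolation=2),cv2.resize(b[300:400,270:390],None,fx=3.3,fy=3.3,interpolation=2)]))
E
```

```text
t: 13.65
eef_pos: [0.5086, -0.1044, 0.2002]
ee_rot: [-15.3, 90.0, -83.8]
force: [0.4, 0.6, 0.2]
width: 0.506
t 13.65 tcp [ 0.5086 -0.1044  0.2002] R [[0.0, 0.93, 0.368], [-0.0, 0.368, -0.93], [-1.0, -0.0, 0.0]]
shift in tool [ 1.482e+02 -6.000e-01 -1.000e-01] turn -0.008 rad; q7 [ -4.5  15.5  10.9 113.4  -3.7  51.4 -60.1]
```

View pics/w8.png

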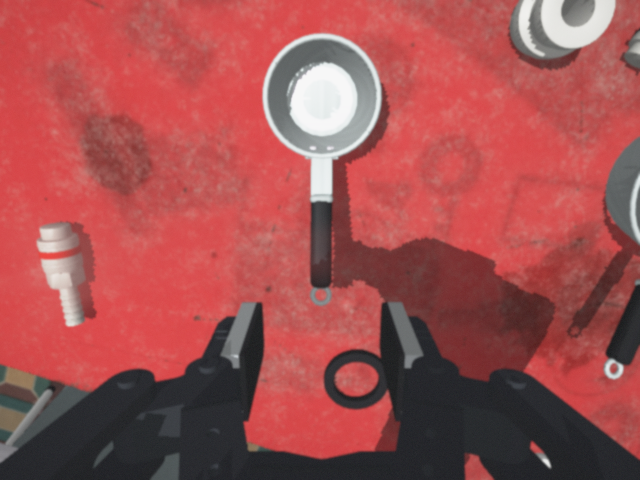

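View pics/z8.png

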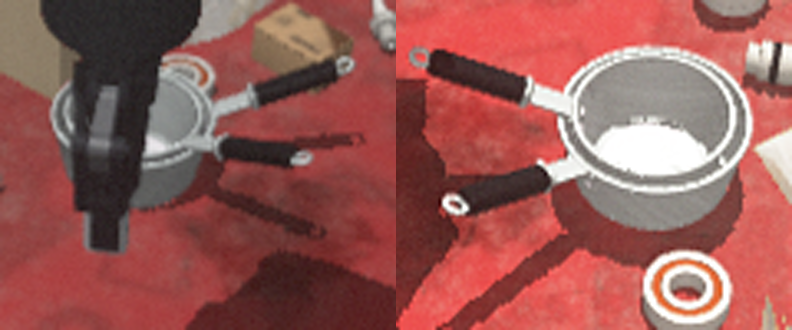

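Run:
```python
from wm import *
import pickle
C=pickle.load(open('c8.pkl','rb'));im=cv2.imread('pics/w8.png')
wm(C,im,(255,28,135,135),(300,190,42,100))
```

```text
c [ 0.5851 -0.075 ] r 0.0373 e 0.00014 grip [ 0.503  -0.1078] dist 0.0884 ang -158.2
```

```bash
python3 -m jog '[[0,25,0,1,0],[0,25,0,0,0],[0,25,0,0,0],[0,25,0,0,0],[0,22,0,0,0],[0,14,0,0,0],[0,8,0,0,0],[0,4,0,0,0],[0,0,0,0,0],[1,0,0,0,0]]'
python3 -m jog '[[1,0,0,0,0],[1,0,0,0,0],[1,0,0,0,0],[1,0,0,0,0],[1,0,0,0,0],[1,0,0,0,0],[1,-4,0,0,0],[1,-12,0,0,0],[1,-25,0,0,0],[1,-30,0,0,0]]'
python3 -m jog '[[1,-35,0,0,0],[1,-28,0,0,0],[1,0,0,0,0.14],[1,0,0,0,0.14],[1,0,0,0,0.14],[1,0,0,0,0.14],[1,0,0,0,0.14],[1,0,0,0,0.14],[1,0,0,0,0.14],[1,0,0,0,0.14]]'
python3 - <<'E'
from h import *
a=np.radians(125);c=np.array([.625,-.342]);g=c+.0825*np.array([np.cos(a),np.sin(a)])
plan([g[0],g[1],.187],125)
cv2.imwrite('pics/w9.png',ctrl.snapshot('wrist'))
E
```

```text
t: 14.75
eef_pos: [0.5094, -0.1049, 0.053]
ee_rot: [64.0, 89.9, -4.2]
force: [-0.1, 0.3, 0.4]
width: 0.342
t: 15.75
eef_pos: [0.5077, -0.1047, 0.1238]
ee_rot: [-113.2, 89.9, 178.6]
force: [0.1, 0.2, -1.7]
width: 0.145
t: 16.75
eef_pos: [0.5084, -0.1046, 0.1868]
ee_rot: [-122.4, 90.0, 104.9]
force: [0.6, 0.1, -1.6]
width: 0.142
t 16.75 tcp [ 0.5084 -0.1046  0.1868] R [[-0.0, 0.735, -0.678], [0.0, -0.678, -0.735], [-1.0, -0.0, -0.0]]
shift in tool [ -0.3 166.   77.9] turn 0.215 rad; q7 [ -14.9   17.2   23.7  114.8   -9.    49.7 -119. ]
```

View pics/w9.png

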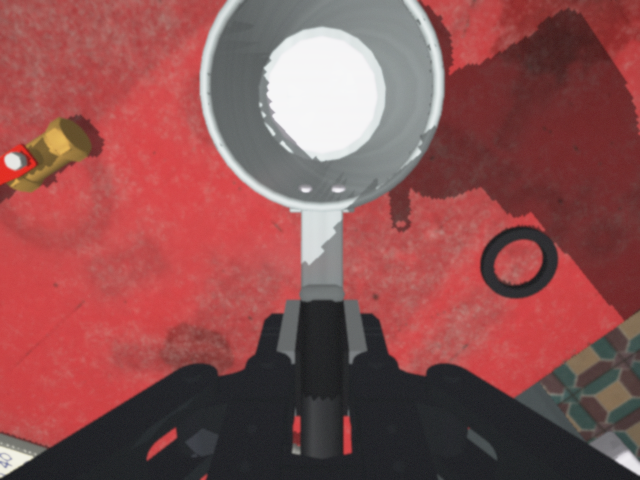

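```bash
python3 -m jog '[[1,0,0,0,0.107],[1,0,0,0,0.108],[1,0,20,-5.7,0],[1,0,20,-5.7,0],[1,0,20,-5.7,0],[1,0,20,-5.7,0],[1,0,20,-5.7,0],[1,0,20,-5.7,0],[1,0,20,-5.8,0],[1,0,0,0,0]]'
python3 - <<'E'
from h import *
import pickle
plan([.5777,-.2744,.187],125)
pickle.dump(cal('wrist'),open('c10.pkl','wb'))
cv2.imwrite('pics/w10.png',ctrl.snapshot('wrist'))
E
```

```text
t: 17.8
eef_pos: [0.6237, -0.1977, 0.1867]
ee_rot: [96.7, 89.9, -47.9]
force: [-0.7, 0.3, -1.6]
width: 0.143
t 17.8 tcp [ 0.6237 -0.1977  0.1867] R [[0.001, 0.579, -0.815], [-0.001, -0.815, -0.579], [-1.0, 0.002, -0.0]]
shift in tool [-0.3 35.9 81.9] turn 0.007 rad; q7 [  -6.1   30.2   25.7   96.6  -15.1   56.6 -119.7]
```

View pics/w10.png

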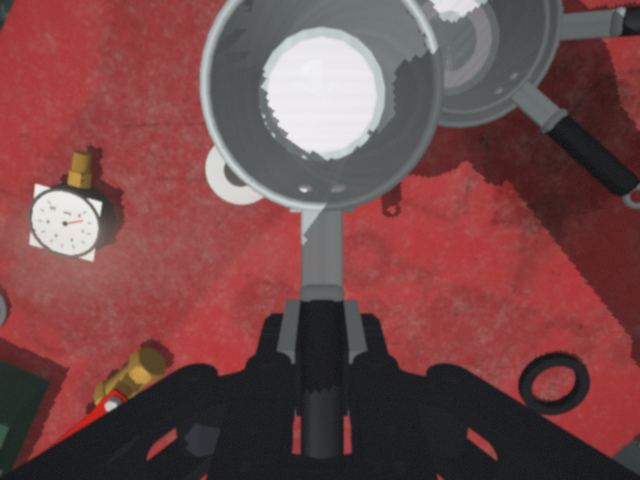

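```bash
python3 -m jog '[[1,0,6,13.5,0],[1,0,6,13.5,0],[1,0,6,13.5,0],[1,0,6,13.5,0],[1,0,6,13.5,0],[1,0,6,14.5,0],[1,20,0,0,0.007],[1,20,0,0,0],[1,15,0,0,0],[1,0,0,0,0]]'
python3 - <<'E'
from h import *
plan([.5775,-.2747,.127],125)
a=ctrl.snapshot('scene');b=ctrl.snapshot('side');
cv2.imwrite('pics/z11.png',np.hstack([cv2.resize(a[100:220,280:400],None,fx=3.3,fy=3.3,interpolation=2),cv2.resize(b[270:390,270:390],None,fx=3.3,fy=3.3,interpolation=2)]))
E
```

```text
t: 18.85
eef_pos: [0.5747, -0.2722, 0.129]
ee_rot: [-54.8, 89.8, 160.2]
force: [-0.2, 0.2, -1.2]
width: 0.14
t 18.85 tcp [ 0.5747 -0.2722  0.129 ] R [[-0.004, 0.573, -0.82], [0.001, -0.82, -0.573], [-1.0, -0.004, 0.003]]
shift in tool [ 2.   3.7 -0.9] turn -0.001 rad; q7 [   1.9   32.6   24.8  101.4  -17.1   50.  -110.7]
```

View pics/z11.png

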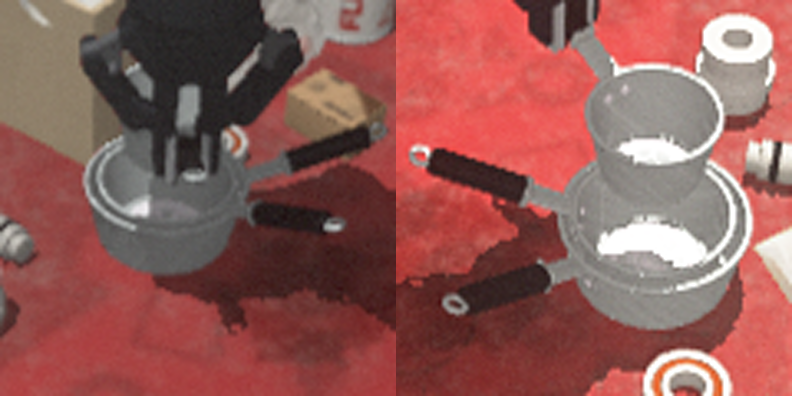

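```bash
python3 -m jog '[[1,8,2.5,-0.5,0],[1,8,0,0,0],[1,8,0,0,0],[1,8,0,0,0],[1,8,0,0,0],[1,8,0,0,0],[1,8,0,0,0],[1,6,0,0,0],[1,0,0,0,0],[1,0,0,0,0]]'
python3 - <<'E'
from h import *
plan([.5775,-.2747,.059],125); print(ctrl.read_state()['force'])
E
```

```text
t: 19.95
eef_pos: [0.5782, -0.2745, 0.0693]
ee_rot: [-13.0, 90.0, -158.1]
force: [-0.0, 0.4, -1.1]
width: 0.139
t 19.95 tcp [ 0.5782 -0.2745  0.0693] R [[-0.0, 0.572, -0.82], [-0.0, -0.82, -0.572], [-1.0, -0.0, 0.0]]
shift in tool [10.3 -0.2  0.7] turn -0.001 rad; q7 [   3.7   37.3   22.5  102.6  -19.5   44.  -108.8]
[-0.03788838  0.38759073 -1.08534067]
```

```bash
python3 -m jog '[[1,2,0,0.6,0],[1,2,0,0,0],[1,1.5,0,0,0],[1,1,0,0,0],[1,1,0,0,0],[1,1,0,0,0],[1,0.5,0,0,0],[1,0,0,0,0],[1,0,0,0,0],[1,0,0,0,0]]'
```

```text
t: 20.95
eef_pos: [0.5777, -0.2747, 0.0604]
ee_rot: [147.2, 90.0, 2.1]
force: [-0.1, 0.1, -2.2]
width: 0.141
```

No contact yet; a little lower.

```bash
python3 -m jog '[[1,0.7,0,0,0],[1,0.7,0,0,0],[1,0.6,0,0,0],[1,0,0,0,0],[1,0,0,0,0],[1,0,0,0,0],[1,0,0,0,0],[1,0,0,0,0],[1,0,0,0,0],[1,0,0,0,0]]'
```

```text
t: 21.95
eef_pos: [0.5776, -0.2744, 0.0592]
ee_rot: [-134.8, 90.0, 80.1]
force: [-3.6, 2.4, 6.8]
width: 0.142
```

Seated contact at the expected height. Release, rise and back off.

```bash
python3 -m jog '[[0.5,0,0,0,0],[0.2,0,0,0,0],[0.1,0,0,0,0],[0.1,0,0,0,0],[0.1,0,0,0,0],[0.1,0,0,0,0],[0.1,-5,0,0,0],[0.1,-15,0,0,0],[0.1,-25,0,0,0],[0.1,-35,0,0,0]]'
python3 -m jog '[[0.1,-35,0,0,0],[0.1,-35,0,0,0],[0.1,-20,0,0,0],[0.1,0,-25,0,0],[0.1,0,-30,0,0],[0.1,0,-30,0,0],[0.1,0,-30,0,0],[0.1,0,0,0,0],[0.1,0,0,0,0],[0.1,0,0,0,0]]'
python3 - <<'E'
from h import *
import pickle
plan([.55,-.2,.2],125)
pickle.dump(cal('wrist'),open('c12.pkl','wb'))
cv2.imwrite('pics/w12.png',ctrl.snapshot('wrist'))
a=ctrl.snapshot('scene');b=ctrl.snapshot('side');cv2.imwrite('pics/sc12.png',a);cv2.imwrite('pics/s12.png',b)
cv2.imwrite('pics/z12.png',np.hstack([cv2.resize(a[110:210,290:410],None,fx=3.3,fy=3.3,interpolation=2),cv2.resize(b[290:390,270:390],None,fx=3.3,fy=3.3,interpolation=2)]))
E
```

```text
t: 22.95
eef_pos: [0.5769, -0.2744, 0.139]
ee_rot: [-50.9, 89.9, 164.0]
force: [1.5, -0.2, 0.7]
width: 0.451
t: 23.95
eef_pos: [0.5124, -0.1814, 0.2292]
ee_rot: [122.2, 89.9, -22.9]
force: [0.7, -0.4, -0.5]
width: 0.449
t 23.95 tcp [ 0.5124 -0.1814  0.2292] R [[0.002, 0.572, -0.82], [-0.001, -0.82, -0.572], [-1.0, 0.001, -0.001]]
shift in tool [ 29.3  36.7 -20.2] turn -0.002 rad; q7 [  -9.9   16.7   27.9  109.6   -9.4   55.8 -122.9]
```

View pics/w12.png

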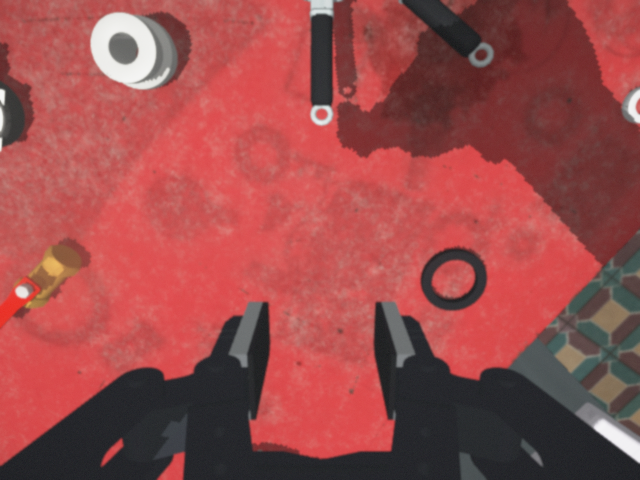

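View pics/z12.png

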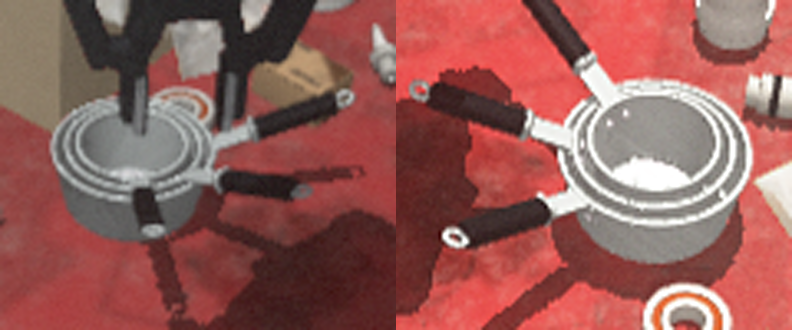

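```bash
python3 -m jog '[[0.1,0,22,0,0],[0.1,0,25,0,0],[0.1,0,25,0,0],[0.1,0,20,0,0],[0.1,0,0,0,0],[0.1,0,0,0,0],[0.1,0,0,0,0],[0.1,0,0,0,0],[0.1,0,0,0,0],[0.1,0,0,0,0]]'
python3 - <<'E'
from h import *
import pickle
C=cal('wrist');pickle.dump(C,open('c13.pkl','wb'))
im=ctrl.snapshot('wrist');cv2.imwrite('pics/w13.png',im)
cv2.imwrite('pics/z13.png',cv2.resize(im[0:260,190:530],None,fx=2.3,fy=2.3,interpolation=2))
K,R,t,o=C
for n,r,z in(('L',.054,.046),('M',.0455,.049),('S',.037,.052)):
    print(n,cv2.projectPoints(np.array([[.625,-.342,z]]),cv2.Rodrigues(R)[0],t,K,None)[0].ravel().round(1))
E
```

```text
t: 25.1
eef_pos: [0.5644, -0.2554, 0.2285]
ee_rot: [-164.5, 90.0, 50.4]
force: [-0.4, -0.5, -0.0]
width: 0.452
L [322.9  61.9]
M [322.9  61.5]
S [322.9  61. ]
```

View pics/z13.png

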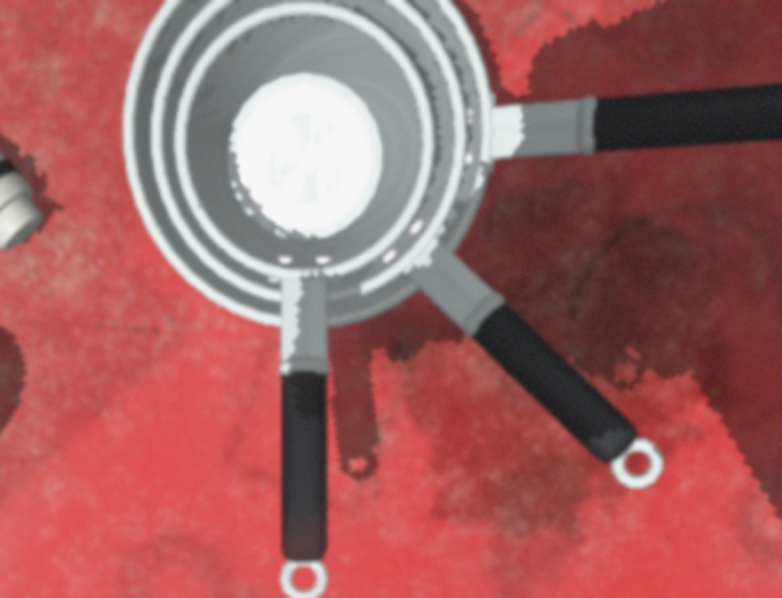

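Run:
```python
from rig import ctrl
print(ctrl.hand_in())
```

```text
the job is handed in; nothing more can be done
None
```

The three pans are nested where the large pan stood, and the job was handed in at about 25 s of the 64 s allowed; `hand_in()` gives no verdict. I left the large pan in place, then set the medium pan into it and the small pan on top. Each one was lowered by its handle until the wrist force showed contact, then released.

- **Centring:** in the last wrist picture the three rims are concentric to about 2 mm; the limit is 10 mm.
- **Seating:** the sizes of the rims in that picture fit a rise of about 3 mm per pan, which is what seated pans should show. The gripper also stopped within about 1.5 mm of the seated height both times. In the side and scene views the pans look level.
- **Handles:** they are fanned at about -142°, 172° and 125°. The medium and small handle ends are about 95 mm apart in the picture; I did not measure the large handle's end, but at about 45° from the medium's it should be a similar distance away.
- **Other things on the bench:** the couplers, valve and bushing look unmoved in the pictures. I judged that by eye and did not measure it. The gripper was open and clear above the pans at hand-in.

No check failed. In the first pictures the scene camera's fit of the large rim and the side camera's fit of the medium rim were poor. I relied on the other camera for each and on wrist views, which agreed within about 2 mm.

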